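Run the electrode carriage round the bent rod to its stop

ROBOT

A 6-joint arm with a two-finger parallel gripper is mounted at the origin on the work surface. World frame = base frame: x ahead of the robot, y to its left, z up, the work surface at z = 0. Lengths are in mm, angles in rad, forces in N, time in s.
With the tool pointing down it reaches from about 300 to 875 mm from the base axis. Payload 6.4 kg.
Tool frame: the origin (TCP) lies at the very end of the fingers, on their centre line; the grasp point (between the pads) lies manip.grasp_offset behind it (manip.grasp_offset is the distance from the TCP to the grasp point, in mm); x points along the fingers, y is the direction in which the jaws open and shut, and the axes are right-handed (so a half turn about x gives the same grasp; the last joint's range is limited). The gripper opens to 88 mm and grips with 3 to 60 N. Pads are 18 mm wide; open, the fingers measure 123 mm over their backs; the gripper's body (75 mm by 187 mm) begins 45 mm behind the grasp point.
Start: joints at [0.941, 0.181, 1.607, -0, 1.354, -0.206], TCP at [236.446, 524.151, 238.714] pointing down, gripper open.
Joint ranges: [-2.99, 2.99], [-0.89, 2.07], [0.3, 2.58], [-1.14, 4.28], [0, 2.63], [-3.12, 3.12]. Speed limits (rad/s): [2.57, 2.57, 3.01, 3.14, 3.14, 3.14].

INTERFACE

Orientations are given as [roll, pitch, yaw] about the fixed x, y, z axes, in that order (R = Rz(yaw) Ry(pitch) Rx(roll)).
In Python, from workcell import sensors, eyes, manip gives the robot as it stands.
- The arm moves only by the shell command python3 -m crank 'ROWS' [FORCE]. ROWS is JSON, a list of rows, each an object of numbers: "ax", "ay", "az": the turn, a rotation vector about the tool's x, y, z in degrees; "dx", "dy", "dz": the shift along the tool's x, y, z in mm; "jaw": the opening, from 0 (shut) to 1 (fully open). In form: [{"ax": .., "ay": .., "az": .., "dx": .., "dy": .., "dz": .., "jaw": ..}, ...]. A call has 1 to 12 rows; each row shifts and turns the commanded pose from where the row before left it, along the tool's axes as they then stand; what a row does not reach is not made up. A row lasts 1/10 s, in which the tool goes at most 50 mm and 8.59 degrees, less where a joint would pass 70% of its speed; a pose out of reach is approached as far as the arm can. A call with a gripper value outside its range is refused whole. The fingers move at their own pace and stop on an object; FORCE is the grip in N (left out, the last holds). Time passes only in rows, so rows that do not move let the fingers close. It gives the time, the measured TCP pose, the force and the opening at its end, in the units of the state.
- sensors.state(): the state, without advancing time (a new reading comes with each control period).
- eyes.capture(name): name is "scene" or "top" or "wrist"; returns a dict with "img" (420x560x3 uint8, red, green, blue), "intrinsics" (3x3 intrinsics, pixels), "R" (3x3) and "t" (3): a world point X has camera coordinates R X + t. Camera axes: x right, y down, z forward; pixel columns grow to the right and rows downward; lengths in mm; the calibration is good to about 2 mm. A picture is of the moment at which its call begins. There is no depth.
- manip.hand_in(): hands the job in, once; it reports no verdict.
The state is a dict: "time_s": time; "joint_positions": joint angles; "qvel": joint speeds; "tau": joint torques, N m; "ee_pos": TCP position; "orientation": TCP orientation; "wrist_force": force on the tool from outside, world axes, zero at the start; "moment": the same for the moment, N m; "opening": finger opening in mm.
Only numpy, scipy, OpenCV 4.12 (cv2) and the standard library are available. Lean on these libraries where they do the work, as an engineer would, in place of code of your own. Each camera call takes 0.05 s, during which the arm holds its last target. There are 200 camera calls.

TASK

Take the electrode carriage by its black tab and slide it along the hand-bent steel rod, round both bends, then press it squarely against the red sleeve near the rod's far end until the sleeve is pushed fully in, and let go, leaving the carriage hanging there. Feel your way: the rod is not bent exactly true, and as it slides the carriage must never be forced against rod or sleeve with more than a firm finger push (20 N). Leave everything else on the bench alone.

Things in the scene. Friction and masses are not known exactly. Their poses are not given: they have to be found in the camera images.
- stand: Rod stand, fixed: aluminium foot plate 100 x 120 x 16 mm, dark post, grey clamp block 34 x 28 mm (top 158 mm up). Origin: centre of the plate's underside, under the post; z up, x along the rod's first leg away from the post, y to its left. It carries an unyielding round steel rod 8 mm thick, its axis level, 150 mm above the origin, its far end free.
- rod_start (a point): Start of the rod's axis, in the clamp, (0, 0, 150) mm in the stand's frame, axes as the stand's. Axis as drawn (stand x, y in mm): straight (0, 0) to (105, 0); bend 50 deg left (to +y), radius 26, ending at (125, 9); straight 45 mm to (154, 44); bend 50 deg right, radius 26, ending at (174, 53); straight along x to the far end (289, 53).
- bend (a point): Middle of the first bend, on the rod's axis, (116, 2.4, 150) mm in the stand's frame, fixed, axes as the stand's. Bent by hand: all the rod beyond this point is turned level about it by an unknown, unmeasured angle of up to 9 deg either way: feel or see it. Level distance from here to the bore centre: 130 to 137 mm when it meets the sleeve, 139 to 147 mm when the sleeve is fully in.
- bend2_drawn (a point): A mark fixed to the stand, (163, 51, 150) mm in its frame, axes as the stand's: the middle of the second bend as drawn. The rod beyond it is turned by a further unknown angle of up to 8 deg either way. As drawn, 83 mm further along x is the front face of the red sleeve (20 mm across, round the rod); it slides into a dark end housing 27 mm across, whose mouth is 102 mm along.
- sleeve (a joint): How far the red sleeve has been pushed along the rod into its housing, m: 0 = out, as at the start, 0.010 = fully in, against a firm end stop. It slides stiffly, at about 5 N, and stays where it is left.
- tab (a point): Centre of the carriage's black grip tab: an upright block 30 mm long (x, along the rod), 10 mm thick (y), 30 mm tall (z), 31 mm above the bore centre. x runs along the rod, away from the post; z up. Pinch it across its thickness from above, and turn it with the rod's heading. Nothing stands above the carriage.
- bore (a point): Bore centre of the carriage's brass ring, threaded on the rod; axes as tab. Ring 22 mm outside, 12 mm long (x), bore 12 mm: 2 mm play all round. Let go, it hangs with its bore centre 2 mm below the rod's axis, kept upright by a brass weight 27 mm across that reaches 54 mm below the bore centre. About 0.16 kg. Starts on the first leg, 35 to 70 mm from the post.
- glass_tube: Glass discharge tube with brass cap, 60 mm across, 220 mm long, lying on two wooden rests; fragile bystander. Origin at its underside, x along it.
- driver: Screwdriver lying on the bench, bystander. Origin at its underside.
- polish: Small jar, 48 mm across, 75 mm tall, bystander. Origin: centre of its underside.
- weight: Brass weight, 40 mm across, 30 mm tall, bystander. Origin: centre of its underside.
- spare: A second, identical carriage lying in the aluminium tray, a bystander, not to be used. Origin at its bore centre.
Not all that is in view belongs to the job. Leave any pink or turquoise look-alike of the part that bears tab alone.

How it is judged (in metres and radians):
On the way, in this order (a step that is already met when the one before it is completed fails the run):
1. the carriage has gone round the first bend (y of bore in the frame of stand above 0.014 m and z of bore in the frame of stand above 0.14 m), for 0.1 s.
2. the carriage has gone round the second bend on to the last leg (horizontal distance between bore and bend above 0.085 m and z of bore in the frame of stand above 0.14 m), for 0.1 s.
3. the sleeve is pushed in by the carriage (value of joint sleeve above 0.008 m and horizontal distance between bore and bend above 0.135 m), for 0.2 s.
At the end, for the whole second after the job is handed in: The sleeve is in by more than 8 of its 10 mm; the carriage's bore centre is on the rod's last leg, 135 to 150 mm (level) from the point 'bend' and 143 to 156 mm above the stand's origin, so beside the sleeve; the carriage hangs within 0.3 rad of upright, at rest (under 0.02 m/s), let go (all of step 3 and horizontal distance between bore and bend below 0.15 m and z of bore in the frame of stand between 0.143 and 0.156 m and angle between tab's own z axis and vertical below 0.3 rad and linear speed of carriage below 0.02 m/s); the robot touches nothing.
It fails at once if the carriage, once on its way (5 mm from its start), is forced against the rod or sleeve with more than 20 N (contact force between carriage and stand above 20 N and distance of bore from where it was at the start of the episode above 0.005 m).
It fails at once if the gripper or arm presses on the stand, rod or sleeve with more than 20 N (contact force between any of the fingers, the arm and stand above 20 N).
It fails at once if a bystander is moved by more than 20 mm (distance of any of glass_tube, driver, polish, weight, spare from where it was at the start of the episode above 0.02 m).
It also fails if it takes over 72 s, if anything falls off the work surface, if the arm or the gripper's body presses on something with over 40 N, if the wrist force passes 120 N, or if a joint passes its speed limit or range.

## Working session

There is one attempt and no reset: what is moved stays moved. The work goes in short steps, Python scripts to look and compute and a shell command to move; the robot and the scene stay as the last step left them, time stands still between calls to the robot, and variables do not carry over. Pictures are saved under pics/ and viewed, about 8 in all and at most 12, crops included, and the job is handed in when it is done.

```bash
ls; mkdir -p pics; python3 - <<'E'
from workcell import sensors, eyes, manip
import cv2, numpy as np, pickle
print(sensors.state(), manip.grasp_offset)
for n in ["scene","top"]:
    c=eyes.capture(n); pickle.dump(c,open(f'{n}0.pkl','wb')); cv2.imwrite(f'pics/{n}0.png',cv2.cvtColor(c['img'],cv2.COLOR_RGB2BGR)); print(n,c['intrinsics'],c['R'],c['t'])
E
```

```text
pics
{'time_s': 0.0, 'joint_positions': array([ 9.40689413e-01,  1.81513463e-01,  1.60798176e+00, -1.33707468e-05,
        1.35376838e+00, -2.06295660e-01]), 'qvel': array([-0.00066517, -0.0007748 , -0.00082892,  0.00089231, -0.00089762,
        0.00086327]), 'tau': array([ 2.06188335e-03, -4.33871841e+01, -3.41853404e+01,  7.03844335e-02,
        3.85608897e-02, -1.36350086e-04]), 'ee_pos': array([236.1365045 , 523.70933304, 237.83831298]), 'orientation': array([-1.76928087,  1.56912532, -2.19308924]), 'wrist_force': array([0.52195826, 0.01503583, 0.06151704]), 'moment': array([-0.02345827, -0.02251517, -0.03301327]), 'opening': 87.97077261237077} 18.700000000000003
scene [[522.20571494   0.         273.48364694]
 [  0.         522.20571494 210.72151846]
 [  0.           0.           1.        ]] [[-0.82748151  0.56148411 -0.00315224]
 [ 0.40548076  0.59367088 -0.6950829 ]
 [-0.38840661 -0.57644642 -0.71892269]] [ 489.85308599 -149.84019438 1568.39557935]
top [[406.80731191   0.         282.2503553 ]
 [  0.         406.80731191 208.37156517]
 [  0.           0.           1.        ]] [[ 0.00725343 -0.99937501  0.03459723]
 [-0.9811224  -0.01379875 -0.19289486]
 [ 0.1932517  -0.03254497 -0.9806093 ]] [ -18.4561466   608.22833897 1110.00614512]
```

View pics/scene0.png

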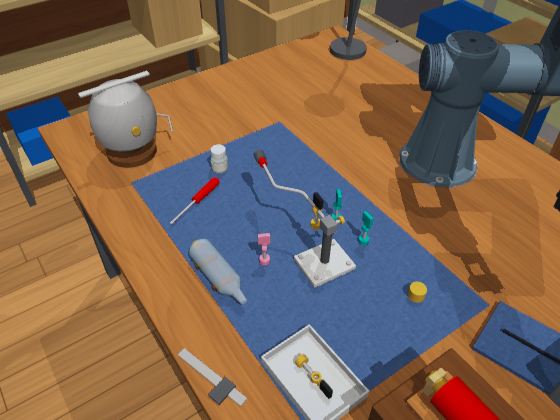

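View pics/top0.png

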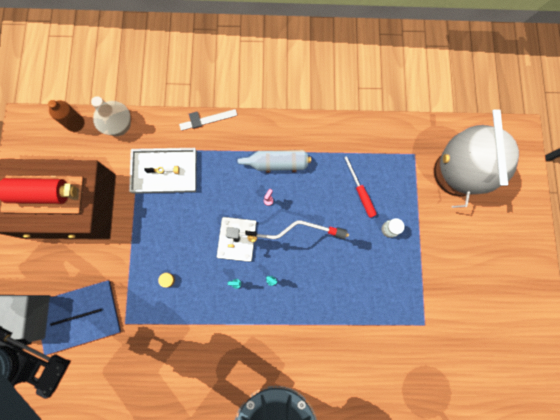

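Scene view: the stand's post is at about (326,240) and the carriage's black tab at (318,201). The rod runs up-left to the red sleeve at (261,158). Top view: clamp (233,233), tab (251,234), sleeve (334,231), housing (344,234).

Candidates for the carriage: black tab at top (251,234); spare in the tray (160,170); pink (268,197); turquoise (236,283) and (271,281). Only the one at (251,234) is threaded on the rod. I'll confirm that with an enlarged crop.

```bash
cat > h.py <<'E'
import cv2, numpy as np, pickle
def ray(c,p,z):
    K,R,t=c['intrinsics'],c['R'],c['t']; d=R.T@np.linalg.solve(K,[p[0],p[1],1.]); o=-R.T@t
    return o+d*(z-o[2])/d[2]
def proj(c,X):
    q=c['intrinsics']@(c['R']@np.asarray(X,float)+c['t']); return q[:2]/q[2]
def tri(cs,ps):
    A=[];b=[]
    for c,p in zip(cs,ps):
        d=c['R'].T@np.linalg.solve(c['intrinsics'],[p[0],p[1],1.]); d/=np.linalg.norm(d); o=-c['R'].T@c['t']; P=np.eye(3)-np.outer(d,d); A.append(P);b.append(P@o)
    return np.linalg.lstsq(np.vstack(A),np.hstack(b),rcond=None)[0]
def load(n): return pickle.load(open(n,'rb'))
E
python3 - <<'E'
from h import *
t=load('top0.pkl');s=load('scene0.pkl')
a=cv2.resize(t['img'][195:270,210:360],None,fx=5,fy=5,interpolation=cv2.INTER_CUBIC)
cv2.imwrite('pics/c1.png',a[:,:,::-1])
b=cv2.resize(s['img'][145:290,240:380],None,fx=4,fy=4,interpolation=cv2.INTER_CUBIC)
cv2.imwrite('pics/c2.png',b[:,:,::-1])
for n,p in [('clamp',(233,233)),('sleeve',(334,231))]: print(n,ray(t,p,154).round(1))
E
```

```text
clamp [522.8 118.6 154. ]
sleeve [ 531.2 -145.   154. ]
```

View pics/c1.png

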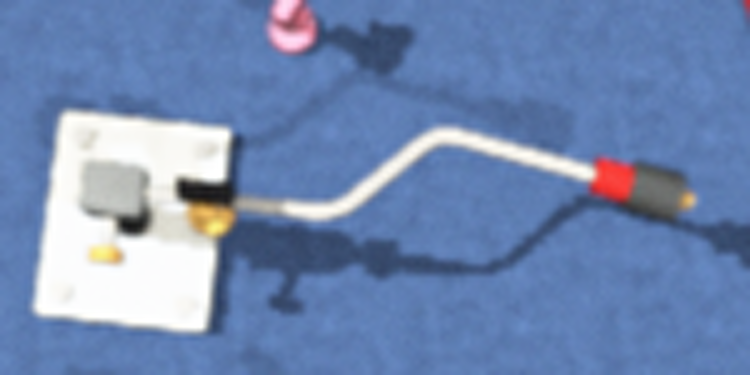

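View pics/c2.png

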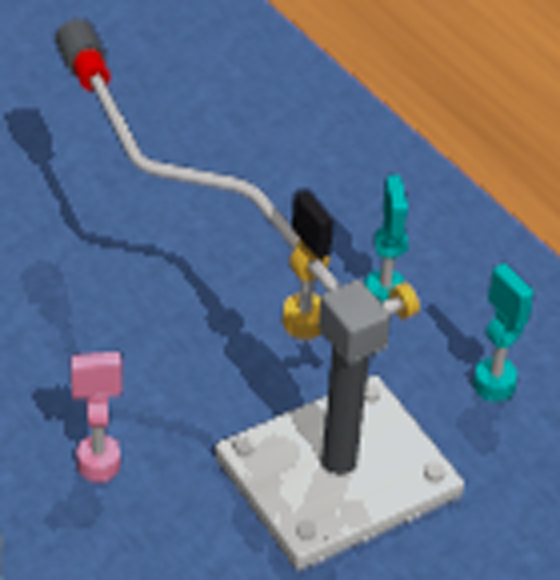

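The crop confirms it: the brass ring with the black tab is threaded on the rod next to the clamp. The pink and turquoise ones stand free. Next I'll fit the stand frame and the rod legs.

```bash
python3 - <<'E'
from h import *
t=load('top0.pkl');s=load('scene0.pkl')
f=lambda p,o,k:((p[0]+.5)/k-.5+o[0],(p[1]+.5)/k-.5+o[1])
T=lambda p:f(p,(210,195),5); S=lambda p:f(p,(240,145),4)
P=np.array([ray(t,T(p),16) for p in [(64,112),(232,128),(210,332),(35,315)]])
print('plate top cam',P.mean(0).round(1),'sides',[np.linalg.norm(P[i]-P[(i+1)%4]).round(1) for i in range(4)])
x=(P[1]+P[2]-P[0]-P[3]); y=P[0]+P[1]-P[2]-P[3]
print('heading x',np.degrees(np.arctan2(x[1],x[0])),'from y',np.degrees(np.arctan2(y[1],y[0]))-90)
Q=[ray(s,S(p),16) for p in [(218,449),(376,378),(464,488),(297,560)]]; print('plate scene',np.mean(Q,0).round(1)); print(np.array(Q).round(1)); print(P.round(1))
# rod pixels
h=cv2.cvtColor(t['img'],cv2.COLOR_RGB2HSV); 
v,u=np.where((h[...,1]<90)&(h[...,2]>120)); k=(u>256)&(u<330)&(v>215)&(v<242)
X=np.array([ray(t,q,150) for q in zip(u[k],v[k])])
np.save('rod.npy',X)
o=P.mean(0); 
def leg(m):
    q=u[k],v[k]; w=X[m]; vx,vy,x0,y0=cv2.fitLine(w[:,:2].astype(np.float32),cv2.DIST_HUBER,0,.01,.01).ravel(); print('leg',m.sum(),np.degrees(np.arctan2(vy,vx)),x0,y0); return np.array([x0,y0]),np.array([vx,vy])
uu=u[k]; L=[leg((uu>=257)&(uu<=269)),leg((uu>=281)&(uu<=294)),leg((uu>=304)&(uu<=327))]
for a,b in [(0,1),(1,2)]:
    A=np.c_[L[a][1],-L[b][1]]; r=np.linalg.solve(A,L[b][0]-L[a][0]); print('corner',L[a][0]+r[0]*L[a][1])
# sleeve front, housing
print('sleeve front',tri([t,s],[T((593,174)),S((97,82))]).round(1))
print('sleeve/housing boundary',tri([t,s],[T((634,180)),S((84,60))]).round(1))
# tab top centre
print('tab top',tri([t,s],[T((207,190)),S((315,208))]).round(1))
E
```

```text
plate top cam [524.4 119.5  16. ] sides [np.float64(99.7), np.float64(120.6), np.float64(101.8), np.float64(120.3)]
heading x -94.87347706933707 from y -95.4504584079177
plate scene [524.1 122.7  16. ]
[[577.2  69.3  16. ]
 [460.1  79.   16. ]
 [471.4 178.4  16. ]
 [587.8 163.9  16. ]]
[[588.5 163.4  16. ]
 [580.2  64.1  16. ]
 [460.   74.4  16. ]
 [468.9 175.9  16. ]]
leg 55 89.98656 516.58624 40.476536
leg 81 -44.826546 536.69336 -23.185835
leg 116 73.879745 544.83716 -96.989365
corner [516.576     -3.189907]
corner [559.5901  -45.94435]
sleeve front [ 534.6 -129.2  152.9]
sleeve/housing boundary [ 531.1 -150.1  154.8]
tab top [518.   71.2 193.9]
```

```bash
cat >> h.py <<'E'
from scipy.spatial.transform import Rotation as Ro
def pose(s): return s['ee_pos'], Ro.from_euler('xyz',s['orientation'])
def goto(s,X,head):
    """shift (tool axes) and turn to TCP X with tool y heading `head` deg, tool x down; give turn first then shift"""
    p,R=pose(s); x=np.array([0,0,-1.]); a=np.radians(head); y=np.array([np.cos(a),np.sin(a),0]); z=np.cross(x,y)
    G=Ro.from_matrix(np.c_[x,y,z]); rv=np.degrees((R.inv()*G).as_rotvec())
    print('now',p.round(1),'yhead',np.degrees(np.arctan2(*R.as_matrix()[[1,0],1])).round(2),'turn',rv.round(2),'shift-before-turn',R.inv().apply(np.array(X)-p).round(1),'shift-after-turn',G.inv().apply(np.array(X)-p).round(1))
E
python3 - <<'E'
from h import *
from workcell import sensors,eyes
s=sensors.state(); print(pose(s)[1].as_matrix().round(3))
goto(s,[600,0,330],-5.2); goto(s,[600,0,330],174.8)
w=eyes.capture('wrist'); p,R=pose(s); R=R.as_matrix()
print('cam centre in tool',R.T@(-w['R'].T@w['t']-p),'cam axes in tool',(w['R']@R).round(2), w['intrinsics'][0])
E
```

```text
[[-0.001  0.411  0.912]
 [-0.001  0.912 -0.411]
 [-1.    -0.001 -0.   ]]
now [236.2 523.8 237.9] yhead 65.72 turn [7.092e+01 4.000e-02 9.000e-02] shift-before-turn [ -91.8 -327.9  547. ] shift-after-turn [-92.1 409.8 488.6]
now [236.2 523.8 237.9] yhead 65.72 turn [-1.0908e+02 -9.0000e-02  4.0000e-02] shift-before-turn [ -91.8 -327.9  547. ] shift-after-turn [ -92.1 -409.8 -488.6]
cam centre in tool [-146.6918195    -1.97088953  -66.49315331] cam axes in tool [[ 0.    1.   -0.  ]
 [-0.26  0.    0.97]
 [ 0.97 -0.    0.26]] [312.8007674    0.         279.48141726]
```

```bash
python3 -m crank '[{"ax":7,"dx":-5},{"ax":7,"dx":-5},{"ax":7,"dx":-5},{"ax":7,"dx":-5},{"ax":7,"dx":-5},{"ax":7,"dx":-5},{"ax":7,"dx":-5},{"ax":7},{"ax":7},{"ax":7},{"ax":0.9},{}]' 
python3 - <<'E'
from h import *
from workcell import sensors
goto(sensors.state(),[538,-40,270],-5.2)
E
```

```text
now [236.2 523.8 238. ] yhead 65.72 turn [7.092e+01 3.000e-02 7.000e-02] shift-before-turn [ -31.6 -389.9  507. ] shift-after-turn [-32.  351.7 534.2]invalid input at $[0]: expected keys ax, ay, az, dx, dy, dz, jaw
```

```bash
python3 -m crank '[{"ax":7,"ay":0,"az":0,"dx":-5,"dy":0,"dz":0,"jaw":1},{"ax":7,"ay":0,"az":0,"dx":-5,"dy":0,"dz":0,"jaw":1},{"ax":7,"ay":0,"az":0,"dx":-5,"dy":0,"dz":0,"jaw":1},{"ax":7,"ay":0,"az":0,"dx":-5,"dy":0,"dz":0,"jaw":1},{"ax":7,"ay":0,"az":0,"dx":-5,"dy":0,"dz":0,"jaw":1},{"ax":7,"ay":0,"az":0,"dx":-5,"dy":0,"dz":0,"jaw":1},{"ax":7,"ay":0,"az":0,"dx":-5,"dy":0,"dz":0,"jaw":1},{"ax":7,"ay":0,"az":0,"dx":0,"dy":0,"dz":0,"jaw":1},{"ax":7,"ay":0,"az":0,"dx":0,"dy":0,"dz":0,"jaw":1},{"ax":7,"ay":0,"az":0,"dx":0,"dy":0,"dz":0,"jaw":1},{"ax":0.9,"ay":0,"az":0,"dx":0,"dy":0,"dz":0,"jaw":1}]' 
python3 - <<'E'
from h import *
from workcell import sensors
goto(sensors.state(),[538,-40,270],-5.2)
E
```

```text
time_s: 1.25
ee_pos: [236.3, 524.0, 273.4]
orientation: [-0.581, 1.57, -2.244]
wrist_force: [-0.8, -0.4, -0.7]
opening: 87.9
now [236.3 524.  273.4] yhead -5.28 turn [-0.08  0.03  0.02] shift-before-turn [  3.6 352.3 533.9] shift-after-turn [  3.4 351.5 534.3]
```

```bash
python3 -m crank '[{"ax":0,"ay":0,"az":0,"dx":0,"dy":22,"dz":33.4,"jaw":1},{"ax":0,"ay":0,"az":0,"dx":0,"dy":22,"dz":33.4,"jaw":1},{"ax":0,"ay":0,"az":0,"dx":0,"dy":22,"dz":33.4,"jaw":1},{"ax":0,"ay":0,"az":0,"dx":0,"dy":22,"dz":33.4,"jaw":1},{"ax":0,"ay":0,"az":0,"dx":0,"dy":22,"dz":33.4,"jaw":1},{"ax":0,"ay":0,"az":0,"dx":0,"dy":22,"dz":33.4,"jaw":1},{"ax":0,"ay":0,"az":0,"dx":0,"dy":22,"dz":33.4,"jaw":1},{"ax":0,"ay":0,"az":0,"dx":0,"dy":22,"dz":33.4,"jaw":1}]' 
python3 -m crank '[{"ax":0,"ay":0,"az":0,"dx":0,"dy":22,"dz":33.4,"jaw":1},{"ax":0,"ay":0,"az":0,"dx":0,"dy":22,"dz":33.4,"jaw":1},{"ax":0,"ay":0,"az":0,"dx":0,"dy":22,"dz":33.4,"jaw":1},{"ax":0,"ay":0,"az":0,"dx":0,"dy":22,"dz":33.4,"jaw":1},{"ax":0,"ay":0,"az":0,"dx":0,"dy":22,"dz":33.4,"jaw":1},{"ax":0,"ay":0,"az":0,"dx":0,"dy":22,"dz":33.4,"jaw":1},{"ax":0,"ay":0,"az":0,"dx":0,"dy":22,"dz":33.4,"jaw":1},{"ax":0,"ay":0,"az":0,"dx":0,"dy":22,"dz":33.4,"jaw":1},{"ax":0,"ay":0,"az":0,"dx":0,"dy":0,"dz":0,"jaw":1}]' 
python3 - <<'E'
from h import *
from workcell import sensors,eyes
goto(sensors.state(),[538,-40,270],-5.2)
c=eyes.capture('wrist'); pickle.dump(c,open('w1.pkl','wb')); cv2.imwrite('pics/w1.png',c['img'][:,:,::-1])
E
```

```text
time_s: 2.05
ee_pos: [388.0, 240.7, 273.8]
orientation: [2.058, 1.57, 0.4]
wrist_force: [1.7, -0.1, -0.4]
opening: 88.1
time_s: 2.95
ee_pos: [540.1, -43.9, 273.3]
orientation: [0.157, 1.57, -1.506]
wrist_force: [-0.9, -0.5, -0.7]
opening: 88.0
now [540.1 -43.9 273.3] yhead -5.27 turn [-0.07  0.07 -0.01] shift-before-turn [ 3.3 -2.5 -3.7] shift-after-turn [ 3.3 -2.5 -3.7]
```

View pics/w1.png

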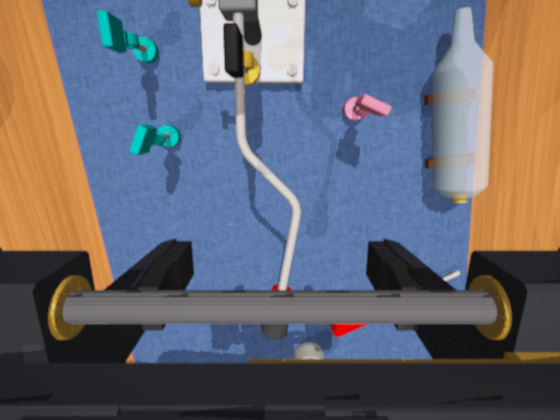

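The wrist picture shows leg 1 at (240,85–130), leg 2 from (252,158) to (288,193), leg 3 from (296,220) to (284,283), and the tab at (233,45). I'll fit the legs from this closer view.

```bash
python3 - <<'E'
from h import *
c=load('w1.pkl'); h=cv2.cvtColor(c['img'],cv2.COLOR_RGB2HSV)
m=((h[...,1]<100)&(h[...,2]>105)).astype(np.uint8)
def leg(r0,r1,c0,c1):
    v,u=np.where(m[r0:r1,c0:c1]); v=v+r0;u=u+c0
    w=np.array([ray(c,q,150)[:2] for q in zip(u,v)],np.float32)
    vx,vy,x,y=cv2.fitLine(w,cv2.DIST_HUBER,0,.01,.01).ravel()
    if vy>0: vx,vy=-vx,-vy
    d=(w-[x,y])@[-vy,vx]
    print('leg n',len(u),'heading',np.degrees(np.arctan2(vy,vx)).round(2),'pt',x,y,'width~',(d.std()*12**.5).round(1)); return np.array([x,y]),np.array([vx,vy])
L=[leg(88,130,225,255),leg(158,192,245,300),leg(222,282,270,310)]
C=[]
for a,b in [(0,1),(1,2)]:
    A=np.c_[L[a][1],-L[b][1]]; r=np.linalg.solve(A,L[b][0]-L[a][0]); C.append(L[a][0]+r[0]*L[a][1])
print('corners',C,'dist',np.linalg.norm(C[1]-C[0]))
# red sleeve front
red=((h[...,0]<8)|(h[...,0]>172))&(h[...,1]>150)&(h[...,2]>80); v,u=np.where(red[270:295,265:300]); print('red rows',v.min()+270,'cols',u.min()+265,u.max()+265)
for r in (v.min()+270,): print(ray(c,(282,r),160))
# clamp / plate
for p in [(203,81),(304,81)]: print('plate corner',ray(c,p,16).round(1))
# black tab
k=(h[...,2]<60).astype(np.uint8); k[:, :215]=0;k[:,250:]=0;k[85:]=0
n,l,st,ce=cv2.connectedComponentsWithStats(k); 
for i in range(1,n):
    if st[i,4]>60: print('dark',st[i],ce[i])
print('px/mm at z195',proj(c,[518,71,195]),proj(c,[518,70,165]))
E
```

```text
leg n 477 heading -96.95 pt 514.30365 33.008026 width~ 9.4
leg n 540 heading -46.33 pt 531.83374 -23.759556 width~ 9.6
leg n 645 heading -105.53 pt 543.72626 -97.616005 width~ 9.9
corners [array([510.1524   ,  -1.0505943], dtype=float32), array([556.94415 , -50.060123], dtype=float32)] dist 67.75988
red rows 285 cols 272 290
[ 534.74023241 -125.97564302  160.        ]
plate corner [458.1  74.6  16. ]
plate corner [579.5  63.5  16. ]
dark [243  11   7  33 159] [246.91823899  25.70440252]
dark [224  24  20  53 859] [233.22467986  50.34807916]
px/mm at z195 [230.00060684  45.094814  ] [236.30753382  55.82703556]
```

```bash
python3 -m crank '[{"ax":0,"ay":0,"az":0,"dx":0,"dy":-7.9,"dz":-28,"jaw":1},{"ax":0,"ay":0,"az":0,"dx":0,"dy":-7.9,"dz":-28,"jaw":1},{"ax":0,"ay":0,"az":0,"dx":0,"dy":-7.9,"dz":-28,"jaw":1},{"ax":0,"ay":0,"az":0,"dx":0,"dy":-7.8,"dz":-28,"jaw":1},{"ax":0,"ay":0,"az":0,"dx":20,"dy":0,"dz":0,"jaw":1},{"ax":0,"ay":0,"az":0,"dx":20,"dy":0,"dz":0,"jaw":1},{"ax":0,"ay":0,"az":0,"dx":0,"dy":0,"dz":0,"jaw":0.8},{"ax":0,"ay":0,"az":0,"dx":0,"dy":0,"dz":0,"jaw":0.8}]' 
python3 - <<'E'
from h import *
from workcell import sensors,eyes
goto(sensors.state(),[519,70.5,167],-5.2)
c=eyes.capture('wrist'); pickle.dump(c,open('w2.pkl','wb')); cv2.imwrite('pics/w2.png',c['img'][:,:,::-1])
for z in (164,194,167): print(proj(c,[519,70.5,z]))
E
```

```text
time_s: 3.8
ee_pos: [516.9, 75.3, 233.9]
orientation: [-1.768, 1.57, 2.856]
wrist_force: [-0.4, -0.9, 0.7]
opening: 74.7
now [516.9  75.3 233.9] yhead -5.07 turn [ 0.13 -0.01  0.05] shift-before-turn [66.9  2.6  4.6] shift-after-turn [66.9  2.6  4.6]
[283.34940274 219.62636494]
[283.86165392 234.11453615]
[283.39467767 220.906891  ]
```

View pics/w2.png

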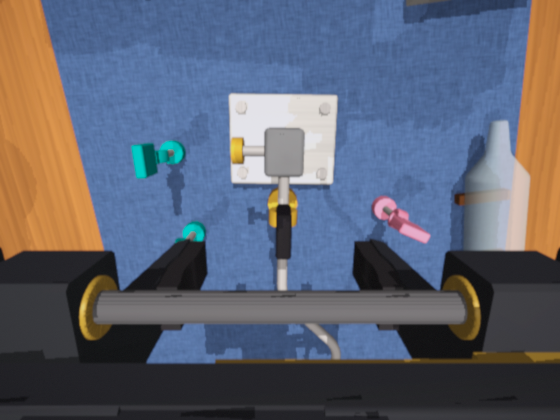

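```bash
python3 - <<'E'
from h import *
from workcell import sensors
c=load('w2.pkl')
print('far top edge',ray(c,(284.5,258),194),'rear bottom',ray(c,(284,206),164), 'sides',ray(c,(277,240),194),ray(c,(291,240),194))
print('clamp top centre',ray(c,(285,155),158))
E
```

```text
far top edge [518.02557207  54.08224642 194.        ] rear bottom [520.33513913  80.68613229 164.        ] sides [514.30797004  66.91116827 194.        ] [523.19525501  66.13022626 194.        ]
clamp top centre [524.12345488 116.2093301  158.        ]
```

```bash
python3 -m crank '[{"ax":0.13,"ay":0,"az":0,"dx":0,"dy":2.7,"dz":6.6,"jaw":0.5},{"ax":0,"ay":0,"az":0,"dx":17,"dy":0,"dz":0,"jaw":0.5},{"ax":0,"ay":0,"az":0,"dx":17,"dy":0,"dz":0,"jaw":0.5},{"ax":0,"ay":0,"az":0,"dx":17,"dy":0,"dz":0,"jaw":0.5},{"ax":0,"ay":0,"az":0,"dx":16,"dy":0,"dz":0,"jaw":0.5},{"ax":0,"ay":0,"az":0,"dx":0,"dy":0,"dz":0,"jaw":0.3},{"ax":0,"ay":0,"az":0,"dx":0,"dy":0,"dz":0,"jaw":0.3},{"ax":0,"ay":0,"az":0,"dx":0,"dy":0,"dz":0,"jaw":0},{"ax":0,"ay":0,"az":0,"dx":0,"dy":0,"dz":0,"jaw":0},{"ax":0,"ay":0,"az":0,"dx":0,"dy":0,"dz":0,"jaw":0},{"ax":0,"ay":0,"az":0,"dx":0,"dy":0,"dz":0,"jaw":0},{"ax":0,"ay":0,"az":0,"dx":0,"dy":0,"dz":0,"jaw":0}]' 12
python3 -m crank '[{"ax":0,"ay":0,"az":0,"dx":0,"dy":0,"dz":0,"jaw":0},{"ax":0,"ay":0,"az":0,"dx":0,"dy":0,"dz":0,"jaw":0},{"ax":0,"ay":0,"az":0,"dx":0,"dy":0,"dz":0,"jaw":0},{"ax":0,"ay":0,"az":0,"dx":0,"dy":0,"dz":0,"jaw":0}]'
python3 - <<'E'
from h import *
from workcell import sensors
s=sensors.state();goto(s,[519,68.5,167],-5.2);print(s['wrist_force'],s['moment'])
E
```

```text
time_s: 5.05
ee_pos: [519.7, 67.7, 167.6]
orientation: [0.996, 1.57, -0.667]
wrist_force: [-3.4, -0.6, 6.3]
opening: 9.7
time_s: 5.45
ee_pos: [519.7, 67.7, 167.6]
orientation: [1.039, 1.57, -0.624]
wrist_force: [-3.3, -0.0, 6.5]
opening: 10.1
now [519.7  67.7 167.6] yhead -5.3 turn [-0.1   0.02 -0.03] shift-before-turn [ 0.6 -0.8 -0.8] shift-after-turn [ 0.6 -0.8 -0.8]
[-3.33882099 -0.03822748  6.52518285] [-0.07569493  0.70602204  0.00787131]
```

```bash
python3 -m crank '[{"ax":0,"ay":0,"az":0,"dx":-1,"dy":0,"dz":0,"jaw":0},{"ax":0,"ay":0,"az":0,"dx":0,"dy":0,"dz":0,"jaw":0}]'
python3 -m crank '[{"ax":0,"ay":0,"az":0,"dx":-1,"dy":0,"dz":0,"jaw":0},{"ax":0,"ay":0,"az":0,"dx":0,"dy":0,"dz":0,"jaw":0}]'
python3 -m crank '[{"ax":0,"ay":0,"az":0,"dx":0,"dy":-1,"dz":0,"jaw":0},{"ax":0,"ay":0,"az":0,"dx":0,"dy":0,"dz":0,"jaw":0}]'
```

```text
time_s: 5.65
ee_pos: [519.7, 67.8, 167.9]
orientation: [1.657, 1.57, -0.006]
wrist_force: [-0.7, -0.1, 1.7]
opening: 10.1
time_s: 5.85
ee_pos: [519.6, 67.7, 168.6]
orientation: [2.094, 1.571, 0.431]
wrist_force: [0.3, 0.3, -2.9]
opening: 9.7
time_s: 6.05
ee_pos: [518.4, 67.8, 168.5]
orientation: [-1.614, 1.57, 3.006]
wrist_force: [0.1, -0.5, -1.4]
opening: 9.6
```

```bash
python3 -m crank '[{"ax":0,"ay":0,"az":0,"dx":-1,"dy":-1,"dz":0,"jaw":0},{"ax":0,"ay":0,"az":0,"dx":0,"dy":0,"dz":0,"jaw":0}]'
python3 -m crank '[{"ax":0,"ay":0,"az":0,"dx":0,"dy":-1,"dz":0,"jaw":0},{"ax":0,"ay":0,"az":0,"dx":0,"dy":0,"dz":0,"jaw":0}]'
python3 -m crank '[{"ax":0,"ay":0,"az":0,"dx":0,"dy":3,"dz":0,"jaw":0},{"ax":0,"ay":0,"az":0,"dx":0,"dy":0,"dz":0,"jaw":0}]'
python3 -m crank '[{"ax":0,"ay":0,"az":0,"dx":0,"dy":1,"dz":0,"jaw":0},{"ax":0,"ay":0,"az":0,"dx":0,"dy":0,"dz":0,"jaw":0}]'
```

```text
time_s: 6.25
ee_pos: [517.5, 67.9, 169.8]
orientation: [1.33, 1.571, -0.333]
wrist_force: [0.4, 0.0, -1.5]
opening: 10.3
time_s: 6.45
ee_pos: [516.6, 68.0, 169.8]
orientation: [1.503, 1.571, -0.161]
wrist_force: [0.6, -0.1, -1.2]
opening: 9.8
time_s: 6.65
ee_pos: [520.0, 67.7, 169.8]
orientation: [1.614, 1.57, -0.05]
wrist_force: [0.3, 0.8, -1.4]
opening: 9.9
time_s: 6.85
ee_pos: [520.6, 67.6, 169.6]
orientation: [-1.62, 1.571, 2.999]
wrist_force: [-0.6, -0.2, -1.3]
opening: 9.9
```

```bash
cat > chk.py <<'E'
import sys
from workcell import sensors
from h import *
s=sensors.state(); p,R=pose(s); f=s['wrist_force']; t=R.inv().apply(f)
print('tcp',p.round(1),'yhead',np.degrees(np.arctan2(*R.as_matrix()[[1,0],1])).round(1),'F tool',t.round(1),'Mz',s['moment'][2].round(2),'open',round(s['opening'],1))
sys.exit(np.hypot(t[1],t[2])>float(sys.argv[1]) or abs(t[0]-1.5)>5)
E
python3 -m crank '[{"ax":0,"ay":0,"az":0,"dx":0,"dy":-2,"dz":0,"jaw":0},{"ax":0,"ay":0,"az":0,"dx":0,"dy":0,"dz":3,"jaw":0},{"ax":0,"ay":0,"az":0,"dx":0,"dy":0,"dz":3,"jaw":0},{"ax":0,"ay":0,"az":0,"dx":0,"dy":0,"dz":0,"jaw":0}]' >/dev/null; python3 chk.py 4 && python3 -m crank '[{"ax":0,"ay":0,"az":0,"dx":0,"dy":0,"dz":5,"jaw":0},{"ax":0,"ay":0,"az":0,"dx":0,"dy":0,"dz":5,"jaw":0},{"ax":0,"ay":0,"az":0,"dx":0,"dy":0,"dz":5,"jaw":0},{"ax":0,"ay":0,"az":0,"dx":0,"dy":0,"dz":0,"jaw":0}]' >/dev/null; python3 chk.py 4 && python3 -m crank '[{"ax":0,"ay":0,"az":0,"dx":0,"dy":0,"dz":5,"jaw":0},{"ax":0,"ay":0,"az":0,"dx":0,"dy":0,"dz":5,"jaw":0},{"ax":0,"ay":0,"az":0,"dx":0,"dy":0,"dz":5,"jaw":0},{"ax":0,"ay":0,"az":0,"dx":0,"dy":0,"dz":0,"jaw":0}]' >/dev/null; python3 chk.py 4
python3 - <<'E'
from h import *
C1=np.array([512.6,2.4]);C2=np.array([559.3,-47.8]);h=[-95.2,-47.1,-105.5]
u=[np.array([np.cos(np.radians(a)),np.sin(np.radians(a))]) for a in h]
P=[]
def arc(C,a,b,n):
    th=np.radians(h[b]-h[a]); t=26*np.tan(abs(th)/2); s=np.sign(th); p=C-u[a]*t; ce=p+26*s*np.array([-u[a][1],u[a][0]])
    for i in range(n+1):
        al=th*i/n; q=p-ce; P.append((*(ce+[q[0]*np.cos(al)-q[1]*np.sin(al),q[0]*np.sin(al)+q[1]*np.cos(al)]),h[a]+np.degrees(al)))
arc(C1,0,1,8);arc(C2,1,2,9);P.append((*(C2+u[2]*60),h[2]))
pr=None
for x,y,a in P:
    if pr:
        d=np.array([x-pr[0],y-pr[1]]);r=np.radians(pr[2]);z=np.array([np.cos(r),np.sin(r)]);yy=np.array([-z[1],z[0]])
        print(np.round([x,y,a],1),'dz %.2f dy %.2f ax %.2f'%(d@z,d@yy,-(a-pr[2])))
    else: print(x,y,a)
    pr=(x,y,a)
E
```

```text
tcp [518.   61.4 169.8] yhead -5.3 F tool [ 0.9  0.3 -0.5] Mz 0.02 open 9.7
tcp [518.   61.4 169.8] yhead -5.3 F tool [ 0.9  0.3 -0.5] Mz 0.02 open 9.7
tcp [518.   61.4 169.8] yhead -5.3 F tool [ 0.9  0.3 -0.5] Mz 0.02 open 9.7
513.6516228189698 13.955389423485386 -95.2
[513.5  11.2 -89.2] dz 2.72 dy 0.14 ax -6.01
[513.7   8.5 -83.2] dz 2.72 dy 0.14 ax -6.01
[514.2   5.8 -77.2] dz 2.72 dy 0.14 ax -6.01
[514.9   3.2 -71.2] dz 2.72 dy 0.14 ax -6.01
[516.    0.7 -65.1] dz 2.72 dy 0.14 ax -6.01
[517.2  -1.7 -59.1] dz 2.72 dy 0.14 ax -6.01
[518.7  -4.  -53.1] dz 2.72 dy 0.14 ax -6.01
[520.5  -6.1 -47.1] dz 2.72 dy 0.14 ax -6.01
[549.4 -37.2 -47.1] dz 42.43 dy 0.04 ax -0.00
[551.3 -39.4 -53.6] dz 2.94 dy -0.17 ax 6.49
[552.9 -41.9 -60.1] dz 2.94 dy -0.17 ax 6.49
[554.2 -44.5 -66.6] dz 2.94 dy -0.17 ax 6.49
[555.2 -47.3 -73.1] dz 2.94 dy -0.17 ax 6.49
[555.9 -50.1 -79.5] dz 2.94 dy -0.17 ax 6.49
[556.3 -53.1 -86. ] dz 2.94 dy -0.17 ax 6.49
[556.3 -56.  -92.5] dz 2.94 dy -0.17 ax 6.49
[556.  -58.9 -99. ] dz 2.94 dy -0.17 ax 6.49
[ 555.4  -61.8 -105.5] dz 2.94 dy -0.17 ax 6.49
[ 543.3 -105.6 -105.5] dz 45.47 dy 0.00 ax -0.00False
False
False
```

```bash
sed -i 's/sys.exit(/sys.exit(int(/; s/>5)$/>5))/' chk.py
python3 -m crank '[{"ax":0,"ay":0,"az":0,"dx":0,"dy":0,"dz":5,"jaw":0},{"ax":0,"ay":0,"az":0,"dx":0,"dy":0,"dz":5,"jaw":0},{"ax":0,"ay":0,"az":0,"dx":0,"dy":0,"dz":5,"jaw":0},{"ax":0,"ay":0,"az":0,"dx":0,"dy":0,"dz":0,"jaw":0}]' >/dev/null; python3 chk.py 4 && python3 -m crank '[{"ax":0,"ay":0,"az":0,"dx":0,"dy":0,"dz":5,"jaw":0},{"ax":0,"ay":0,"az":0,"dx":0,"dy":0,"dz":5,"jaw":0},{"ax":0,"ay":0,"az":0,"dx":0,"dy":0,"dz":5,"jaw":0},{"ax":0,"ay":0,"az":0,"dx":0,"dy":0,"dz":0,"jaw":0}]' >/dev/null && python3 chk.py 4 && python3 -m crank '[{"ax":0,"ay":0,"az":0,"dx":0,"dy":0,"dz":5,"jaw":0},{"ax":0,"ay":0,"az":0,"dx":0,"dy":0,"dz":5,"jaw":0},{"ax":0,"ay":0,"az":0,"dx":0,"dy":0,"dz":5,"jaw":0},{"ax":0,"ay":0,"az":0,"dx":0,"dy":0,"dz":0,"jaw":0}]' >/dev/null && python3 chk.py 4
```

```text
tcp [516.6  46.1 169.7] yhead -5.4 F tool [1.5 0.2 0.1] Mz 0.03 open 10.0
tcp [515.2  31.3 169.7] yhead -5.4 F tool [ 1.6  0.5 -0.7] Mz 0.05 open 9.9
tcp [513.9  16.4 169.7] yhead -5.4 F tool [1.6 0.1 0.5] Mz -0.03 open 9.9
```

```bash

python3 -m crank '[{"ax":0,"ay":0,"az":0,"dx":0,"dy":0,"dz":3,"jaw":0},{"ax":-6,"ay":0,"az":0,"dx":0,"dy":0.1,"dz":2.7,"jaw":0},{"ax":0,"ay":0,"az":0,"dx":0,"dy":0,"dz":0,"jaw":0}]' >/dev/null; python3 chk.py 3 && python3 -m crank '[{"ax":-6,"ay":0,"az":0,"dx":0,"dy":0.1,"dz":2.7,"jaw":0},{"ax":0,"ay":0,"az":0,"dx":0,"dy":0,"dz":0,"jaw":0}]' >/dev/null && python3 chk.py 3 && python3 -m crank '[{"ax":-6,"ay":0,"az":0,"dx":0,"dy":0.1,"dz":2.7,"jaw":0},{"ax":0,"ay":0,"az":0,"dx":0,"dy":0,"dz":0,"jaw":0}]' >/dev/null && python3 chk.py 3 && python3 -m crank '[{"ax":-6,"ay":0,"az":0,"dx":0,"dy":0.1,"dz":2.7,"jaw":0},{"ax":0,"ay":0,"az":0,"dx":0,"dy":0,"dz":0,"jaw":0}]' >/dev/null && python3 chk.py 3 && python3 -m crank '[{"ax":-6,"ay":0,"az":0,"dx":0,"dy":0.1,"dz":2.7,"jaw":0},{"ax":0,"ay":0,"az":0,"dx":0,"dy":0,"dz":0,"jaw":0}]' >/dev/null && python3 chk.py 3
```

```text
tcp [513.4  11.1 169.7] yhead 0.7 F tool [ 1.2 -0.4  0.5] Mz -0.08 open 10.1
tcp [513.6   8.6 169.7] yhead 6.6 F tool [ 0.4  0.1 -0.5] Mz 0.01 open 10.1
tcp [514.    5.9 169.7] yhead 12.5 F tool [ 1.9 -0.2 -0.3] Mz 0.05 open 10.3
tcp [514.7   3.4 169.7] yhead 18.5 F tool [ 1.8  0.4 -0.3] Mz 0.07 open 9.8
tcp [515.7   0.9 169.7] yhead 24.4 F tool [ 2.   0.3 -0.1] Mz -0.04 open 9.9
```

```bash

python3 -m crank '[{"ax":-6,"ay":0,"az":0,"dx":0,"dy":0.1,"dz":2.7,"jaw":0},{"ax":0,"ay":0,"az":0,"dx":0,"dy":0,"dz":0,"jaw":0}]' >/dev/null; python3 chk.py 3 && python3 -m crank '[{"ax":-6,"ay":0,"az":0,"dx":0,"dy":0.1,"dz":2.7,"jaw":0},{"ax":0,"ay":0,"az":0,"dx":0,"dy":0,"dz":0,"jaw":0}]' >/dev/null && python3 chk.py 3 && python3 -m crank '[{"ax":-6,"ay":0,"az":0,"dx":0,"dy":0.1,"dz":2.7,"jaw":0},{"ax":0,"ay":0,"az":0,"dx":0,"dy":0,"dz":0,"jaw":0}]' >/dev/null && python3 chk.py 3 && python3 -m crank '[{"ax":0,"ay":0,"az":0,"dx":0,"dy":0,"dz":3,"jaw":0},{"ax":0,"ay":0,"az":0,"dx":0,"dy":0,"dz":0,"jaw":0}]' >/dev/null && python3 chk.py 3 && python3 -m crank '[{"ax":0,"ay":0,"az":0,"dx":0,"dy":0,"dz":3,"jaw":0},{"ax":0,"ay":0,"az":0,"dx":0,"dy":0,"dz":0,"jaw":0}]' >/dev/null && python3 chk.py 3
```

```text
tcp [516.9  -1.6 169.8] yhead 30.4 F tool [ 0.8  0.7 -0.4] Mz 0.0 open 10.1
tcp [518.4  -3.8 169.8] yhead 36.4 F tool [0.9 0.2 0.6] Mz -0.03 open 9.8
tcp [520.2  -5.9 169.8] yhead 42.4 F tool [ 1.4 -0.   0.8] Mz -0.02 open 10.0
tcp [522.1  -8.3 169.7] yhead 42.5 F tool [ 1.1 -0.6  0.8] Mz -0.04 open 9.7
tcp [524.3 -10.6 169.8] yhead 42.6 F tool [ 2.3  0.4 -0.1] Mz -0.01 open 9.8
```

```bash

python3 -m crank '[{"ax":0,"ay":0,"az":0,"dx":0,"dy":0,"dz":3,"jaw":0},{"ax":0,"ay":0,"az":0,"dx":0,"dy":0,"dz":3,"jaw":0},{"ax":0,"ay":0,"az":0,"dx":0,"dy":0,"dz":0,"jaw":0}]' >/dev/null; python3 chk.py 3 && python3 -m crank '[{"ax":0,"ay":0,"az":0,"dx":0,"dy":1.2,"dz":0,"jaw":0},{"ax":0,"ay":0,"az":0,"dx":0,"dy":0,"dz":0,"jaw":0}]' >/dev/null && python3 chk.py 2 && python3 -m crank '[{"ax":0,"ay":0,"az":0,"dx":0,"dy":0.8,"dz":0,"jaw":0},{"ax":0,"ay":0,"az":0,"dx":0,"dy":0,"dz":0,"jaw":0}]' >/dev/null && python3 chk.py 2 && python3 -m crank '[{"ax":0,"ay":0,"az":0,"dx":0,"dy":0.8,"dz":0,"jaw":0},{"ax":0,"ay":0,"az":0,"dx":0,"dy":0,"dz":0,"jaw":0}]' >/dev/null && python3 chk.py 2
```

```text
tcp [528.5 -15.1 169.8] yhead 42.7 F tool [ 1.8 -0.3 -0.6] Mz -0.02 open 9.5
tcp [529.  -13.9 169.7] yhead 42.7 F tool [1.7 0.7 0.4] Mz 0.01 open 9.9
tcp [529.3 -13.6 169.6] yhead 42.7 F tool [ 0.9 -2.7  1.1] Mz -0.01 open 10.3
```

```bash

python3 -m crank '[{"ax":0,"ay":0,"az":0,"dx":0,"dy":-2.4,"dz":0,"jaw":0},{"ax":0,"ay":0,"az":0,"dx":0,"dy":0,"dz":4,"jaw":0},{"ax":0,"ay":0,"az":0,"dx":0,"dy":0,"dz":4,"jaw":0},{"ax":0,"ay":0,"az":0,"dx":0,"dy":0,"dz":0,"jaw":0}]' >/dev/null; python3 chk.py 3 && python3 -m crank '[{"ax":0,"ay":0,"az":0,"dx":0,"dy":0,"dz":4,"jaw":0},{"ax":0,"ay":0,"az":0,"dx":0,"dy":0,"dz":4,"jaw":0},{"ax":0,"ay":0,"az":0,"dx":0,"dy":0,"dz":0,"jaw":0}]' >/dev/null && python3 chk.py 2 && python3 -m crank '[{"ax":0,"ay":0,"az":0,"dx":0,"dy":1.2,"dz":0,"jaw":0},{"ax":0,"ay":0,"az":0,"dx":0,"dy":0,"dz":0,"jaw":0}]' >/dev/null && python3 chk.py 2 && python3 -m crank '[{"ax":0,"ay":0,"az":0,"dx":0,"dy":0.6,"dz":0,"jaw":0},{"ax":0,"ay":0,"az":0,"dx":0,"dy":0,"dz":0,"jaw":0}]' >/dev/null && python3 chk.py 2 && python3 -m crank '[{"ax":0,"ay":0,"az":0,"dx":0,"dy":0.6,"dz":0,"jaw":0},{"ax":0,"ay":0,"az":0,"dx":0,"dy":0,"dz":0,"jaw":0}]' >/dev/null && python3 chk.py 2
```

```text
tcp [533.9 -21.4 169.9] yhead 42.7 F tool [0.6 0.2 0.3] Mz -0.05 open 9.8
tcp [539.1 -27.3 169.8] yhead 42.7 F tool [ 1.  -0.  -0.9] Mz 0.06 open 10.1
tcp [539.5 -26.2 169.6] yhead 42.7 F tool [ 0.8 -0.8  0.6] Mz 0.03 open 9.8
tcp [539.6 -26.  169.6] yhead 42.7 F tool [ 0.7 -4.3  1.2] Mz -0.02 open 10.0
```

```bash

python3 -m crank '[{"ax":0,"ay":0,"az":0,"dx":0,"dy":-2.6,"dz":0,"jaw":0},{"ax":2.2,"ay":0,"az":0,"dx":0,"dy":0,"dz":0,"jaw":0},{"ax":0,"ay":0,"az":0,"dx":0,"dy":0,"dz":4,"jaw":0},{"ax":0,"ay":0,"az":0,"dx":0,"dy":0,"dz":0,"jaw":0}]' >/dev/null; python3 chk.py 3 && python3 -m crank '[{"ax":0,"ay":0,"az":0,"dx":0,"dy":0,"dz":4,"jaw":0},{"ax":0,"ay":0,"az":0,"dx":0,"dy":0,"dz":4,"jaw":0},{"ax":0,"ay":0,"az":0,"dx":0,"dy":0,"dz":0,"jaw":0}]' >/dev/null && python3 chk.py 2 && python3 -m crank '[{"ax":0,"ay":0,"az":0,"dx":0,"dy":0,"dz":3.5,"jaw":0},{"ax":0,"ay":0,"az":0,"dx":0,"dy":0,"dz":0,"jaw":0}]' >/dev/null && python3 chk.py 2
python3 - <<'E'
from h import *
from workcell import eyes
c=eyes.capture('top'); pickle.dump(c,open('t2.pkl','wb')); cv2.imwrite('pics/t2.png',cv2.resize(c['img'][195:270,210:360],None,fx=5,fy=5,interpolation=cv2.INTER_CUBIC)[:,:,::-1])
E
```

```text
tcp [541.2 -30.6 169.9] yhead 40.5 F tool [1.6 0.  0.4] Mz -0.03 open 10.0
tcp [546.4 -37.  169.8] yhead 40.5 F tool [1.4 0.7 0.1] Mz 0.06 open 9.6
tcp [548.5 -39.5 169.7] yhead 40.5 F tool [ 1.4 -0.7 -0.2] Mz -0.01 open 10.0
```

```bash

python3 -m crank '[{"ax":6.2,"ay":0,"az":0,"dx":0,"dy":-0.1,"dz":2.8,"jaw":0},{"ax":0,"ay":0,"az":0,"dx":0,"dy":0,"dz":0,"jaw":0}]' >/dev/null; python3 chk.py 3 && python3 -m crank '[{"ax":6.2,"ay":0,"az":0,"dx":0,"dy":-0.2,"dz":2.8,"jaw":0},{"ax":0,"ay":0,"az":0,"dx":0,"dy":0,"dz":0,"jaw":0}]' >/dev/null && python3 chk.py 3 && python3 -m crank '[{"ax":6.2,"ay":0,"az":0,"dx":0,"dy":-0.1,"dz":2.8,"jaw":0},{"ax":0,"ay":0,"az":0,"dx":0,"dy":0,"dz":0,"jaw":0}]' >/dev/null && python3 chk.py 3 && python3 -m crank '[{"ax":6.2,"ay":0,"az":0,"dx":0,"dy":-0.2,"dz":2.8,"jaw":0},{"ax":0,"ay":0,"az":0,"dx":0,"dy":0,"dz":0,"jaw":0}]' >/dev/null && python3 chk.py 3 && python3 -m crank '[{"ax":6.2,"ay":0,"az":0,"dx":0,"dy":-0.1,"dz":2.8,"jaw":0},{"ax":0,"ay":0,"az":0,"dx":0,"dy":0,"dz":0,"jaw":0}]' >/dev/null && python3 chk.py 3
```

```text
tcp [550.  -41.4 169.7] yhead 34.2 F tool [2.6 0.1 0.9] Mz 0.06 open 10.2
tcp [551.3 -43.8 169.7] yhead 28.2 F tool [ 0.8  0.4 -0.1] Mz 0.04 open 10.1
tcp [552.4 -46.4 169.6] yhead 22.0 F tool [ 1.4 -0.5  0.5] Mz -0.0 open 10.2
tcp [553.2 -49.1 169.6] yhead 15.9 F tool [ 1.8 -0.7  1. ] Mz 0.07 open 9.9
tcp [553.9 -51.8 169.6] yhead 9.7 F tool [ 1.2 -0.7  1. ] Mz 0.03 open 9.9
```

```bash

python3 -m crank '[{"ax":6.2,"ay":0,"az":0,"dx":0,"dy":-0.2,"dz":2.8,"jaw":0},{"ax":0,"ay":0,"az":0,"dx":0,"dy":0,"dz":0,"jaw":0}]' >/dev/null; python3 chk.py 3 && python3 -m crank '[{"ax":6.2,"ay":0,"az":0,"dx":0,"dy":-0.1,"dz":2.8,"jaw":0},{"ax":0,"ay":0,"az":0,"dx":0,"dy":0,"dz":0,"jaw":0}]' >/dev/null && python3 chk.py 3 && python3 -m crank '[{"ax":6.2,"ay":0,"az":0,"dx":0,"dy":-0.2,"dz":2.8,"jaw":0},{"ax":0,"ay":0,"az":0,"dx":0,"dy":0,"dz":0,"jaw":0}]' >/dev/null && python3 chk.py 3 && python3 -m crank '[{"ax":6.2,"ay":0,"az":0,"dx":0,"dy":-0.1,"dz":2.8,"jaw":0},{"ax":0,"ay":0,"az":0,"dx":0,"dy":0,"dz":0,"jaw":0}]' >/dev/null && python3 chk.py 3 && python3 -m crank '[{"ax":0,"ay":0,"az":0,"dx":-0.2,"dy":0,"dz":4,"jaw":0},{"ax":0,"ay":0,"az":0,"dx":0,"dy":0,"dz":0,"jaw":0}]' >/dev/null && python3 chk.py 3
```

```text
tcp [554.2 -54.6 169.6] yhead 3.5 F tool [ 1.4 -1.1  0.6] Mz -0.03 open 10.2
tcp [554.3 -57.3 169.7] yhead -2.6 F tool [ 1.  -2.1  1.9] Mz 0.04 open 9.8
tcp [554.1 -60.1 169.7] yhead -8.8 F tool [2.3 0.  1.1] Mz 0.1 open 9.8
tcp [553.5 -62.8 169.7] yhead -15.0 F tool [ 2.2 -2.   0.5] Mz 0.01 open 10.0
tcp [552.7 -67.  170.1] yhead -15.1 F tool [0.8 0.4 0.7] Mz -0.06 open 9.8
```

```bash

python3 -m crank '[{"ax":0,"ay":0,"az":0,"dx":0,"dy":-0.8,"dz":0,"jaw":0},{"ax":0,"ay":0,"az":0,"dx":0,"dy":0,"dz":4,"jaw":0},{"ax":0,"ay":0,"az":0,"dx":0,"dy":0,"dz":0,"jaw":0}]' >/dev/null; python3 chk.py 3 && python3 -m crank '[{"ax":0,"ay":0,"az":0,"dx":0,"dy":-0.8,"dz":0,"jaw":0},{"ax":0,"ay":0,"az":0,"dx":0,"dy":0,"dz":0,"jaw":0}]' >/dev/null && python3 chk.py 2 && python3 -m crank '[{"ax":0,"ay":0,"az":0,"dx":0,"dy":-0.7,"dz":0,"jaw":0},{"ax":0,"ay":0,"az":0,"dx":0,"dy":0,"dz":0,"jaw":0}]' >/dev/null && python3 chk.py 2 && python3 -m crank '[{"ax":0,"ay":0,"az":0,"dx":0,"dy":-0.7,"dz":0,"jaw":0},{"ax":0,"ay":0,"az":0,"dx":0,"dy":0,"dz":0,"jaw":0}]' >/dev/null && python3 chk.py 2
```

```text
tcp [550.6 -70.7 170. ] yhead -15.3 F tool [ 0.3 -1.1  0.5] Mz -0.02 open 9.6
tcp [549.8 -70.1 169.9] yhead -15.3 F tool [ 1.9  0.9 -0.5] Mz 0.0 open 9.9
tcp [549.1 -69.8 169.9] yhead -15.3 F tool [1.9 0.9 0.4] Mz -0.0 open 9.7
tcp [548.6 -69.7 170. ] yhead -15.3 F tool [ 1.4  1.1 -0.3] Mz 0.02 open 9.8
```

```bash

python3 -m crank '[{"ax":0,"ay":0,"az":0,"dx":0,"dy":2.4,"dz":0,"jaw":0},{"ax":0,"ay":0,"az":0,"dx":0,"dy":0,"dz":0,"jaw":0}]' >/dev/null; python3 chk.py 2.5 && python3 -m crank '[{"ax":0,"ay":0,"az":0,"dx":0,"dy":0.7,"dz":0,"jaw":0},{"ax":0,"ay":0,"az":0,"dx":0,"dy":0,"dz":0,"jaw":0}]' >/dev/null && python3 chk.py 2.5 && python3 -m crank '[{"ax":0,"ay":0,"az":0,"dx":0,"dy":0.7,"dz":0,"jaw":0},{"ax":0,"ay":0,"az":0,"dx":0,"dy":0,"dz":0,"jaw":0}]' >/dev/null && python3 chk.py 2.5 && python3 -m crank '[{"ax":0,"ay":0,"az":0,"dx":0,"dy":0.7,"dz":0,"jaw":0},{"ax":0,"ay":0,"az":0,"dx":0,"dy":0,"dz":0,"jaw":0}]' >/dev/null && python3 chk.py 2.5
```

```text
tcp [551.1 -70.5 170. ] yhead -15.3 F tool [2.  0.1 0.2] Mz -0.01 open 10.1
tcp [551.5 -70.6 169.9] yhead -15.3 F tool [ 1.9 -0.4  0.3] Mz -0.02 open 9.7
tcp [552.2 -70.8 169.9] yhead -15.3 F tool [1.3 0.2 0.1] Mz 0.02 open 9.9
tcp [552.6 -70.9 169.8] yhead -15.3 F tool [0.1 0.  0.2] Mz 0.01 open 9.5
```

```bash

python3 -m crank '[{"ax":0,"ay":0,"az":0,"dx":0,"dy":-2.0,"dz":0,"jaw":0},{"ax":0,"ay":0,"az":0,"dx":0,"dy":0,"dz":4,"jaw":0},{"ax":0,"ay":0,"az":0,"dx":0,"dy":0,"dz":4,"jaw":0},{"ax":0,"ay":0,"az":0,"dx":0,"dy":0,"dz":0,"jaw":0}]' >/dev/null; python3 chk.py 2.5 && python3 -m crank '[{"ax":0,"ay":0,"az":0,"dx":0,"dy":0,"dz":4,"jaw":0},{"ax":0,"ay":0,"az":0,"dx":0,"dy":0,"dz":4,"jaw":0},{"ax":0,"ay":0,"az":0,"dx":0,"dy":0,"dz":0,"jaw":0}]' >/dev/null && python3 chk.py 2.5 && python3 -m crank '[{"ax":0,"ay":0,"az":0,"dx":0,"dy":0,"dz":4,"jaw":0},{"ax":0,"ay":0,"az":0,"dx":0,"dy":0,"dz":4,"jaw":0},{"ax":0,"ay":0,"az":0,"dx":0,"dy":0,"dz":0,"jaw":0}]' >/dev/null && python3 chk.py 2.5 && python3 -m crank '[{"ax":0,"ay":0,"az":0,"dx":0,"dy":1.2,"dz":0,"jaw":0},{"ax":0,"ay":0,"az":0,"dx":0,"dy":0,"dz":0,"jaw":0}]' >/dev/null && python3 chk.py 2.5&& python3 -m crank '[{"ax":0,"ay":0,"az":0,"dx":0,"dy":0.7,"dz":0,"jaw":0},{"ax":0,"ay":0,"az":0,"dx":0,"dy":0,"dz":0,"jaw":0}]' >/dev/null && python3 chk.py 2.5
python3 - <<'E'
from h import *
from workcell import eyes
c=eyes.capture('wrist'); pickle.dump(c,open('w3.pkl','wb')); cv2.imwrite('pics/w3.png',c['img'][:,:,::-1])
E
```

```text
tcp [548.8 -78.8 170. ] yhead -15.3 F tool [ 1.1  0.3 -0.4] Mz 0.02 open 9.9
tcp [546.6 -86.4 169.9] yhead -15.3 F tool [ 1.2  0.5 -0.4] Mz -0.01 open 10.6
tcp [544.5 -94.1 169.9] yhead -15.3 F tool [1.8 0.2 0.1] Mz 0.04 open 10.0
tcp [545.9 -93.8 169.9] yhead -15.3 F tool [ 1.7 -1.2  0.5] Mz -0.03 open 9.9
tcp [546.4 -93.9 169.9] yhead -15.3 F tool [ 1.6 -0.4 -0.5] Mz 0.01 open 9.6
```

```bash

python3 -m crank '[{"ax":0,"ay":0,"az":0,"dx":0,"dy":0.7,"dz":0,"jaw":0},{"ax":0,"ay":0,"az":0,"dx":0,"dy":0,"dz":0,"jaw":0}]' >/dev/null; python3 chk.py 2.5 && python3 -m crank '[{"ax":0,"ay":0,"az":0,"dx":0,"dy":0.7,"dz":0,"jaw":0},{"ax":0,"ay":0,"az":0,"dx":0,"dy":0,"dz":0,"jaw":0}]' >/dev/null && python3 chk.py 2.5 && python3 -m crank '[{"ax":0,"ay":0,"az":0,"dx":0,"dy":0.7,"dz":0,"jaw":0},{"ax":0,"ay":0,"az":0,"dx":0,"dy":0,"dz":0,"jaw":0}]' >/dev/null && python3 chk.py 2.5
```

```text
tcp [546.6 -94.  169.8] yhead -15.3 F tool [ 1.  -3.2  0.3] Mz 0.0 open 9.7
```

View pics/w3.png

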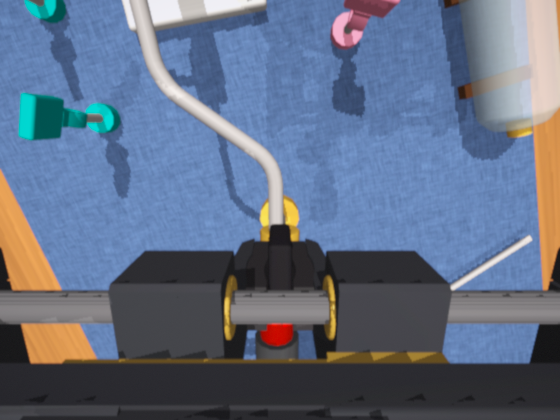

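```bash

python3 -m crank '[{"ax":0,"ay":0,"az":0,"dx":0,"dy":-2.6,"dz":0,"jaw":0},{"ax":0,"ay":0,"az":0,"dx":0,"dy":0,"dz":4,"jaw":0},{"ax":0,"ay":0,"az":0,"dx":0,"dy":0,"dz":4,"jaw":0},{"ax":0,"ay":0,"az":0,"dx":0,"dy":0,"dz":0,"jaw":0}]' >/dev/null; python3 chk.py 2.5 && python3 -m crank '[{"ax":0,"ay":0,"az":0,"dx":0,"dy":0,"dz":4,"jaw":0},{"ax":0,"ay":0,"az":0,"dx":0,"dy":0,"dz":4,"jaw":0},{"ax":0,"ay":0,"az":0,"dx":0,"dy":0,"dz":0,"jaw":0}]' >/dev/null && python3 chk.py 2.5 && python3 -m crank '[{"ax":0,"ay":0,"az":0,"dx":0,"dy":0,"dz":2,"jaw":0},{"ax":0,"ay":0,"az":0,"dx":0,"dy":0,"dz":2,"jaw":0},{"ax":0,"ay":0,"az":0,"dx":0,"dy":0,"dz":0,"jaw":0}]' >/dev/null && python3 chk.py 2.5 && python3 -m crank '[{"ax":0,"ay":0,"az":0,"dx":0,"dy":0,"dz":2,"jaw":0},{"ax":0,"ay":0,"az":0,"dx":0,"dy":0,"dz":0,"jaw":0}]' >/dev/null && python3 chk.py 2.5 && python3 -m crank '[{"ax":0,"ay":0,"az":0,"dx":0,"dy":0,"dz":2,"jaw":0},{"ax":0,"ay":0,"az":0,"dx":0,"dy":0,"dz":0,"jaw":0}]' >/dev/null && python3 chk.py 2.5 && python3 -m crank '[{"ax":0,"ay":0,"az":0,"dx":0,"dy":0,"dz":2,"jaw":0},{"ax":0,"ay":0,"az":0,"dx":0,"dy":0,"dz":0,"jaw":0}]' >/dev/null && python3 chk.py 2.5
```

```text
tcp [ 542.6 -102.   170. ] yhead -15.3 F tool [ 0.8 -0.5 -0.2] Mz 0.02 open 10.0
tcp [ 540.3 -109.6  169.9] yhead -15.3 F tool [ 0.7  0.1 -0.3] Mz -0.01 open 9.7
tcp [ 539.3 -113.   169.9] yhead -15.3 F tool [ 1.9 -0.2  0.4] Mz 0.04 open 10.0
tcp [ 538.7 -114.9  169.9] yhead -15.3 F tool [ 1.6 -0.3 -0.8] Mz -0.01 open 10.1
tcp [ 538.2 -116.9  169.9] yhead -15.3 F tool [ 1.4 -0.1  1. ] Mz -0.02 open 9.9
tcp [ 537.7 -118.8  169.9] yhead -15.3 F tool [ 1.2  1.1 -0. ] Mz 0.04 open 9.9
```

```bash

python3 -m crank '[{"ax":0,"ay":0,"az":0,"dx":0,"dy":0,"dz":1.5,"jaw":0},{"ax":0,"ay":0,"az":0,"dx":0,"dy":0,"dz":0,"jaw":0}]' >/dev/null; python3 chk.py 2.5 && python3 -m crank '[{"ax":0,"ay":0,"az":0,"dx":0,"dy":0,"dz":1.5,"jaw":0},{"ax":0,"ay":0,"az":0,"dx":0,"dy":0,"dz":0,"jaw":0}]' >/dev/null && python3 chk.py 2.5 && python3 -m crank '[{"ax":0,"ay":0,"az":0,"dx":0,"dy":0,"dz":1.5,"jaw":0},{"ax":0,"ay":0,"az":0,"dx":0,"dy":0,"dz":0,"jaw":0}]' >/dev/null && python3 chk.py 2.5 && python3 -m crank '[{"ax":0,"ay":0,"az":0,"dx":0,"dy":0,"dz":1.5,"jaw":0},{"ax":0,"ay":0,"az":0,"dx":0,"dy":0,"dz":0,"jaw":0}]' >/dev/null && python3 chk.py 2.5 && python3 -m crank '[{"ax":0,"ay":0,"az":0,"dx":0,"dy":0,"dz":1.5,"jaw":0},{"ax":0,"ay":0,"az":0,"dx":0,"dy":0,"dz":0,"jaw":0}]' >/dev/null && python3 chk.py 2.5
```

```text
tcp [ 537.3 -120.2  169.9] yhead -15.3 F tool [ 2.1  1.2 -0.2] Mz -0.04 open 9.7
tcp [ 536.9 -121.6  169.9] yhead -15.3 F tool [ 1.4  0.  -1. ] Mz -0.01 open 10.1
tcp [ 536.5 -123.1  169.9] yhead -15.3 F tool [ 1.3 -0.1 -0.6] Mz -0.04 open 9.8
tcp [ 536.1 -124.5  169.9] yhead -15.3 F tool [1.7 0.2 0.2] Mz -0.0 open 10.1
tcp [ 535.7 -126.   169.9] yhead -15.3 F tool [1.1 0.6 0.1] Mz -0.0 open 9.8
```

```bash

python3 -m crank '[{"ax":0,"ay":0,"az":0,"dx":0,"dy":0,"dz":1.2,"jaw":0},{"ax":0,"ay":0,"az":0,"dx":0,"dy":0,"dz":0,"jaw":0}]'; python3 chk.py 8 && python3 -m crank '[{"ax":0,"ay":0,"az":0,"dx":0,"dy":0,"dz":1.2,"jaw":0},{"ax":0,"ay":0,"az":0,"dx":0,"dy":0,"dz":0,"jaw":0}]' >/dev/null && python3 chk.py 8 && python3 -m crank '[{"ax":0,"ay":0,"az":0,"dx":0,"dy":0,"dz":1.2,"jaw":0},{"ax":0,"ay":0,"az":0,"dx":0,"dy":0,"dz":0,"jaw":0}]' >/dev/null && python3 chk.py 8 && python3 -m crank '[{"ax":0,"ay":0,"az":0,"dx":0,"dy":0,"dz":1.2,"jaw":0},{"ax":0,"ay":0,"az":0,"dx":0,"dy":0,"dz":0,"jaw":0}]' >/dev/null && python3 chk.py 8 && python3 -m crank '[{"ax":0,"ay":0,"az":0,"dx":0,"dy":0,"dz":1.2,"jaw":0},{"ax":0,"ay":0,"az":0,"dx":0,"dy":0,"dz":0,"jaw":0}]' >/dev/null && python3 chk.py 8
```

```text
time_s: 21.45
ee_pos: [535.4, -127.1, 169.9]
orientation: [-0.993, 1.571, -2.831]
wrist_force: [-0.3, -0.6, -1.6]
opening: 10.2
tcp [ 535.4 -127.1  169.9] yhead -15.3 F tool [ 1.6 -0.1  0.6] Mz 0.03 open 10.2
tcp [ 535.1 -128.3  169.9] yhead -15.3 F tool [0.6 0.3 1.3] Mz -0.02 open 9.8
tcp [ 534.9 -128.9  169.9] yhead -15.3 F tool [ 0.6 -0.9 -1.7] Mz 0.01 open 9.8
tcp [ 534.6 -129.9  169.9] yhead -15.3 F tool [ 2.  -0.2 -4.6] Mz 0.02 open 9.8
tcp [ 534.2 -131.2  169.9] yhead -15.3 F tool [ 0.9  0.5 -4.7] Mz -0.0 open 9.9
```

```bash

python3 -m crank '[{"ax":0,"ay":0,"az":0,"dx":0,"dy":0,"dz":1.2,"jaw":0},{"ax":0,"ay":0,"az":0,"dx":0,"dy":0,"dz":0,"jaw":0}]' >/dev/null; python3 chk.py 8 && python3 -m crank '[{"ax":0,"ay":0,"az":0,"dx":0,"dy":0,"dz":1.2,"jaw":0},{"ax":0,"ay":0,"az":0,"dx":0,"dy":0,"dz":0,"jaw":0}]' >/dev/null && python3 chk.py 8 && python3 -m crank '[{"ax":0,"ay":0,"az":0,"dx":0,"dy":0,"dz":1.2,"jaw":0},{"ax":0,"ay":0,"az":0,"dx":0,"dy":0,"dz":0,"jaw":0}]' >/dev/null && python3 chk.py 8 && python3 -m crank '[{"ax":0,"ay":0,"az":0,"dx":0,"dy":0,"dz":1.2,"jaw":0},{"ax":0,"ay":0,"az":0,"dx":0,"dy":0,"dz":0,"jaw":0}]' >/dev/null && python3 chk.py 8 && python3 -m crank '[{"ax":0,"ay":0,"az":0,"dx":0,"dy":0,"dz":1.2,"jaw":0},{"ax":0,"ay":0,"az":0,"dx":0,"dy":0,"dz":0,"jaw":0}]' >/dev/null && python3 chk.py 8
```

```text
tcp [ 533.9 -132.5  169.9] yhead -15.3 F tool [ 1.   0.6 -4.7] Mz 0.04 open 9.8
tcp [ 533.5 -133.8  169.9] yhead -15.3 F tool [ 0.  -0.1 -5.2] Mz 0.0 open 9.9
tcp [ 533.2 -135.   169.9] yhead -15.3 F tool [ 1.5  1.3 -5. ] Mz -0.04 open 9.8
tcp [ 532.9 -136.2  169.9] yhead -15.3 F tool [ 0.8  1.1 -4.7] Mz -0.06 open 10.1
tcp [ 532.5 -137.4  169.9] yhead -15.3 F tool [ 1.4  1.2 -3.9] Mz 0.0 open 9.9
```

```bash

python3 -m crank '[{"ax":0,"ay":0,"az":0,"dx":0,"dy":0,"dz":0.7,"jaw":0},{"ax":0,"ay":0,"az":0,"dx":0,"dy":0,"dz":0,"jaw":0}]' >/dev/null; python3 chk.py 7.5 && python3 -m crank '[{"ax":0,"ay":0,"az":0,"dx":0,"dy":0,"dz":0.7,"jaw":0},{"ax":0,"ay":0,"az":0,"dx":0,"dy":0,"dz":0,"jaw":0}]' >/dev/null && python3 chk.py 7.5 && python3 -m crank '[{"ax":0,"ay":0,"az":0,"dx":0,"dy":0,"dz":0.7,"jaw":0},{"ax":0,"ay":0,"az":0,"dx":0,"dy":0,"dz":0,"jaw":0}]' >/dev/null && python3 chk.py 7.5 && python3 -m crank '[{"ax":0,"ay":0,"az":0,"dx":0,"dy":0,"dz":0.7,"jaw":0},{"ax":0,"ay":0,"az":0,"dx":0,"dy":0,"dz":0,"jaw":0}]' >/dev/null && python3 chk.py 7.5
```

```text
tcp [ 532.4 -138.1  169.9] yhead -15.3 F tool [ 1.   0.2 -5.2] Mz 0.03 open 10.0
tcp [ 532.2 -138.7  169.9] yhead -15.3 F tool [ 0.9  0.3 -4.9] Mz -0.0 open 10.1
tcp [ 532.1 -139.1  169.9] yhead -15.3 F tool [ 0.6  0.2 -6.2] Mz 0.01 open 9.8
tcp [ 531.9 -139.6  169.9] yhead -15.3 F tool [ 1.5 -0.1 -6.5] Mz -0.02 open 10.0
```

```bash

python3 -m crank '[{"ax":0,"ay":0,"az":0,"dx":0,"dy":0,"dz":0.7,"jaw":0},{"ax":0,"ay":0,"az":0,"dx":0,"dy":0,"dz":0,"jaw":0}]' >/dev/null; python3 chk.py 9;  python3 -m crank '[{"ax":0,"ay":0,"az":0,"dx":0,"dy":0,"dz":-1.2,"jaw":0},{"ax":0,"ay":0,"az":0,"dx":0.8,"dy":0,"dz":0,"jaw":0},{"ax":0,"ay":0,"az":0,"dx":0.8,"dy":0,"dz":0,"jaw":0},{"ax":0,"ay":0,"az":0,"dx":0,"dy":0,"dz":0,"jaw":0}]' >/dev/null; python3 chk.py 9
python3 - <<'E'
from h import *
from workcell import eyes
c=eyes.capture('scene'); pickle.dump(c,open('s3.pkl','wb')); cv2.imwrite('pics/s3.png',cv2.resize(c['img'][120:220,220:340],None,fx=5,fy=5,interpolation=cv2.INTER_CUBIC)[:,:,::-1])
E
```

```text
tcp [ 531.8 -140.2  170. ] yhead -15.3 F tool [ 0.8  0.4 -6.5] Mz 0.05 open 10.0
tcp [ 532.1 -140.   168.4] yhead -15.3 F tool [-0.8  1.1 -2.1] Mz -0.0 open 9.8
```

View pics/s3.png

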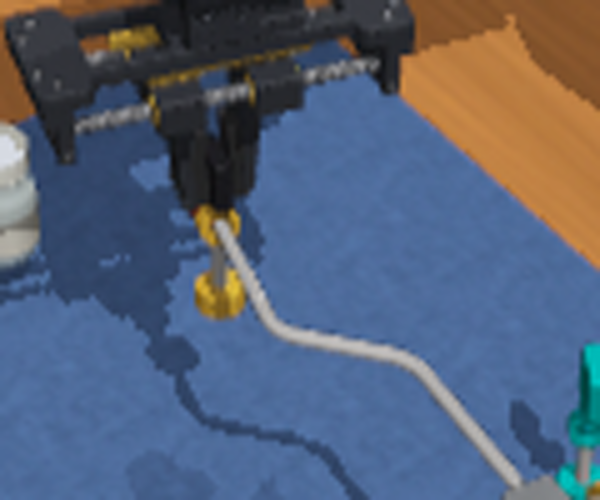

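```bash

python3 -m crank '[{"ax":0,"ay":0,"az":0,"dx":0,"dy":0,"dz":0,"jaw":0.2},{"ax":0,"ay":0,"az":0,"dx":0,"dy":0,"dz":0,"jaw":0.4},{"ax":0,"ay":0,"az":0,"dx":0,"dy":0,"dz":0,"jaw":0.6},{"ax":0,"ay":0,"az":0,"dx":0,"dy":0,"dz":0,"jaw":0.6},{"ax":0,"ay":0,"az":0,"dx":-10,"dy":0,"dz":0,"jaw":0.6},{"ax":0,"ay":0,"az":0,"dx":-20,"dy":0,"dz":0,"jaw":0.6},{"ax":0,"ay":0,"az":0,"dx":-30,"dy":0,"dz":0,"jaw":0.6},{"ax":0,"ay":0,"az":0,"dx":-30,"dy":0,"dz":0,"jaw":0.8},{"ax":0,"ay":0,"az":0,"dx":-20,"dy":0,"dz":0,"jaw":1},{"ax":0,"ay":0,"az":0,"dx":0,"dy":0,"dz":0,"jaw":1}]'
python3 - <<'E'
from h import *
from workcell import eyes
c=eyes.capture('wrist'); pickle.dump(c,open('w4.pkl','wb')); d=eyes.capture('scene'); pickle.dump(d,open('s4.pkl','wb'))
a=cv2.resize(c['img'][180:350,180:380],(400,340)); b=cv2.resize(d['img'][120:205,220:320],(400,340),interpolation=cv2.INTER_CUBIC)
cv2.imwrite('pics/f4.png',np.hstack([a,b])[:,:,::-1])
E
```

```text
time_s: 25.7
ee_pos: [533.7, -140.5, 282.6]
orientation: [1.353, 1.563, -0.485]
wrist_force: [-0.2, -0.5, -0.5]
opening: 74.6
```

View pics/f4.png

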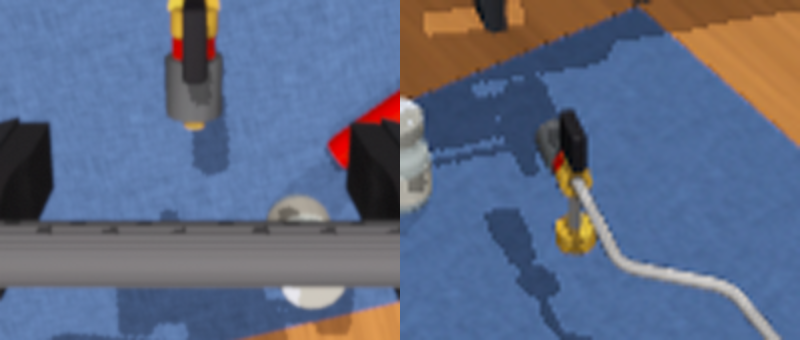

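The left half shows the ring pressed against the sleeve, with only a short red band, about 9 px, still showing before the housing. The right half shows the carriage hanging upright with the gripper clear.

```bash
python3 - <<'E'
from h import *
from workcell import manip
c=load('w4.pkl'); a=ray(c,(276,198.5),160);b=ray(c,(276,207.5),160)
print('exposed sleeve mm',np.linalg.norm(a-b))
print(manip.hand_in())
E
```

```text
exposed sleeve mm 8.290993266852912
the job is handed in; nothing more can be done
None
```

I slid the carriage by its tab round both bends, pushed the red sleeve in, let go, lifted clear and handed the job in. No verdict was reported. The clock read 25.7 s at the last move.

- **Path:** The first bend was about 4–5° right of the drawing, and the last leg about 10° right of the stand's axis. I found both by camera and by probing the play between ring and rod. The highest side force I read once the carriage was moving was about 4 N.
- **Sleeve:** It met the ring about 133 mm from the bend and slid at about 5 N for roughly 10 mm. The force then rose to 6.5 N and stayed there while the tool crept on about 1 mm more. I took that as the end stop with the tab slipping in the grip, but did not measure it separately.
- **Final picture:** The carriage hangs upright against the sleeve with the gripper clear. About 8 mm of red still shows; 9 mm is expected when fully in and 19 mm when out. By my reckoning the bore is about 143 mm from the bend. I did not measure that from the picture.
- **Disagreements:** The cameras' first estimates of the middle leg disagreed by a few mm and about 4°; the probing settled it. The stand's position along the rod is good to about 2 mm, and I judged the bystanders only by eye.

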